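# Press a pocket refractometer and its reference disc home in their foam insert

## Robot

A 7-joint arm with a two-finger parallel gripper is mounted at the origin on a cart in front of the work surface, level with it; the furniture and walls round the work are solid. World frame = base frame: x ahead of the robot, y to its left, z up, the work surface at z = 0. Lengths are in m, angles in rad, forces in N, time in s.
With the tool pointing down it reaches from about 0.425 to 0.95 m from the base axis. Payload 4.7 kg.
Tool frame: the origin (TCP) lies midway between the tips of the shut fingers; the grasp point (between the pads) lies 19 mm behind it; z points along the fingers, y is the line along which they close (so a half turn about z gives the same grasp; the last joint's range is limited). The gripper opens to 85 mm and grips with 20 to 120 N. Pads are 22 mm wide; open, the fingers measure 114 mm over their backs; the gripper's body (76 mm by 85 mm) begins 54 mm behind the grasp point. The pads swing forward as they close: fully open they stand 13 mm farther back than shut.
Start: joints at [-1.168, 0.469, -0.049, 1.532, 0.024, 1.141, -0.082], TCP at [0.282, 0.613, 0.231] pointing down, gripper open.
Joint ranges: [-2.59, 2.59], [-0.33, 1.99], [-1.39, 1.29], [0.1, 2.45], [-1.04, 4.18], [0.21, 1.99], [-2.66, 2.66]. Speed limits (rad/s): [2.57, 2.57, 3.14, 3.14, 3.14, 3.14, 3.14].

## Interface

Orientations are given as a rotation vector (axis times angle).
In Python, from bench import state, camera, camera_params, job_done gives the robot as it stands. The module is installed in compiled form; this text tells all that it offers.
- The arm moves only by the tool move_arm, never from a script. Its argument "deltas" is text: rows parted by semicolons, each of 5 numbers parted by spaces: the finger opening in m, from 0 to 0.0854, then the shift along the tool's x, y, z in m, then the turn about the tool's z in rad. A call has 1 to 12 rows; each row shifts and turns the commanded pose from where the row before left it, along the tool's axes as they then stand; what a row does not reach is not made up. A row lasts 1/12 s, in which the tool goes at most 41.7 mm and 7.16 degrees, less where a joint would pass 70% of its speed; a pose out of reach is approached as far as the arm can. A call with a gripper value outside its range is refused whole. The fingers move at their own pace and stop on an object; "squeeze" is the grip in N (left out, the last holds). Time passes only in rows, so rows that do not move let the fingers close. It gives the time, the measured TCP pose, the force, the opening and the grip force at its end, in the units of the state.
- state(): the state, without advancing time (a new reading comes with each control period).
- camera(name): name is "scene" or "side" or "wrist"; returns the picture (400x640x3 uint8, red, green, blue); there is no depth.
- camera_params(name): a dict with "mtx" (3x3 intrinsics, pixels), "T" (4x4, takes a point from camera to world coordinates). Camera axes: x right, y up, looking along -z (the intrinsics and any distortion apply to the point x, -y, -z); pixel columns grow to the right and rows downward; lengths in m; the calibration is good to about 2 mm. The wrist camera is an equidistant fisheye: a pixel r from the principal point sees the ray r / f radians off the axis. A picture is of the moment at which its call begins: read the wrist's pose just before it. camera_params takes no time and is no camera call; for the wrist camera it gives the pose at the moment of the call.
- job_done(): hands the job in; it is judged then, once.
The state is a dict: "clock": time; "q": joint angles; "joint_vel": joint speeds; "effort": joint torques, N m; "position": TCP position; "eef_rot": TCP orientation; "wrist_force": force on the tool from outside, world axes, zero at the start; "ft_torque": the same for the moment, N m; "grip_width": finger opening in m; "grasp_force": force on a finger pad.
Only numpy, scipy, OpenCV 4.12 (cv2) and the standard library are available. Lean on these libraries where they do the work, as an engineer would, in place of code of your own. Each camera call takes 0.05 s, during which the arm holds its last target. There are 200 camera calls.

## Task

Put the refractometer kit back in its foam: slide the metal reference disc across the foam into the round cutout without lifting it up off the foam, and lay the pocket refractometer face up in the oblong cutout. Press both down until they sit fully home on the bottom of their cutouts, then let go; leave the tweezers in their slot and the other loose things where they are.

Things in the scene. Friction and masses are not known exactly. Their poses are not given: they have to be found in the camera images.
- case_insert: Fixed case half, 190 x 230 mm, black rim, filled with stiff grey foam whose flat top (deck) is 32 mm above the worktop. Origin: centre of its underside; x, y along its edges, z up. Cutouts: oblong and round, both 20 mm deep, and a narrow slot along x by its +y edge with the tweezers. Spring beads in the walls stop a part about 9 mm below the deck; pressed past them it stays on the bottom.
- oblong_cutout (a point): Centre of the mouth of the oblong cutout, at deck height; at [0, -65, 32] mm in case_insert. 115 mm along x, 58 mm along y of case_insert. Slippery beads amid both long sides: the refractometer laid in rests on them with its underside about 9 mm below the deck; a push of 8 to 20 N down on its middle seats it, 20 mm below the deck.
- round_cutout (a point): Centre of the mouth of the round cutout, 53 mm diameter, at deck height; at [45, 30, 32] mm in case_insert. Three beads around it: the disc slid in drops about 9 mm and rests on them; a push of 8 to 20 N down on its middle seats it, 20 mm below the deck.
- pocket_refractometer: Pocket digital refractometer, flat white and blue instrument, 112 mm long (x) x 56 mm wide (y) x 31 mm high, 0.1 kg, lying face up right of the sink, where the surface is 2 mm high. Solid body 108 x 54 mm and 27 mm high, grasp it across the 54 mm width. Origin: underside, near the middle; x along its length, z up. Either end may point to either end of the cutout.
- refractometer_mid (a point): Middle of the underside of the refractometer's solid body, at [2, -1, 0] mm in pocket_refractometer.
- reference_disc: Plain aluminium disc with a small dark glass window on top, 50 mm diameter, 20 mm high, about 0.09 kg, lying flat on the foam deck, on the -x side of the round cutout. Origin: centre of its underside; z up. Pressed home its top is level with the deck.
- tweezers_seated: Steel tweezers, 126 x 16 x 9 mm, loose in their slot in the foam. Origin: underside, middle. Leave alone.
- vial_near: Glass sample vial, 27 mm diameter, 58 mm high, on the worktop right of the refractometer. Origin: underside. Leave alone.
- stopper: Red-brown rubber stopper, 35 mm diameter, 26 mm high, on the worktop right of the refractometer. Origin: underside. Leave alone.
- marker_pen: Marker pen, 135 mm long, 17 mm thick, lying on the front edge before the sink. Origin: underside, middle. Leave alone.
- vial_left: Glass sample vial, 27 mm diameter, 58 mm high, behind the case. Origin: underside. Leave alone.
- small_beaker: Small glass beaker, 58 mm wide, 61 mm high, on the front edge right of the case. Origin: underside. Leave alone.
There are look-alikes about, which are no part of the job. Several things have the shape of the pocket_refractometer; the one meant has the colours described above.

How it is judged:
By the outcome, as a careful person would: the job done as asked, in the order asked, and still so for the second after the job is handed in, with the robot touching nothing.
It also fails if it takes over 64 s, if anything falls off the work surface, if the arm or the gripper's body presses on something with over 40 N, if the wrist force passes 120 N, or if a joint passes its speed limit or range.

## Working session

There is one attempt and no reset: what is moved stays moved. The work goes in short steps, Python scripts to look and compute and a tool call to move; the robot and the scene stay as the last step left them, time stands still between calls to the robot, and variables do not carry over. Pictures are saved under pics/ and viewed, at most 10 in all, crops included, and the job is handed in when it is done.

Besides the shell and the picture viewer there is one more tool, called after "Emit:" as name(argument=value, ...), one argument or row to a line, values as JSON. move_arm: Moves the arm, as the interface text tells. Its arguments: {"type":"object","properties":{"deltas":{"type":"string"},"squeeze":{"type":"number"}},"required":["deltas"]}

```bash
mkdir -p pics
cat > h.py <<'E'
import numpy as np, cv2
from bench import state, camera, camera_params, job_done
from scipy.spatial.transform import Rotation as R
def ray(p,uv):
    K=np.array(p["mtx"]);T=np.array(p["T"])
    x=(uv[0]-K[0,2])/K[0,0];y=(uv[1]-K[1,2])/K[1,1]
    if p.get('fish'):
        r=np.hypot(x,y);s=np.sin(r)/max(r,1e-9);d=np.array([x*s,-y*s,-np.cos(r)])
    else: d=np.array([x,-y,-1.])
    d=T[:3,:3]@d
    return T[:3,3],d/np.linalg.norm(d)
def onz(p,uv,z):
    o,d=ray(p,uv);return o+d*(z-o[2])/d[2]
def tri(p1,u1,p2,u2):
    o1,d1=ray(p1,u1);o2,d2=ray(p2,u2)
    A=np.stack([d1,-d2],1);s=np.linalg.lstsq(A,o2-o1,rcond=None)[0]
    a=o1+d1*s[0];b=o2+d2*s[1];return (a+b)/2,np.linalg.norm(a-b)
def par(n):
    p=dict(camera_params(n));p['fish']=(n=='wrist');return p
E
python3 - <<'E'
from h import *
import pickle
d={}
for n in("scene","side","wrist"):
    p=par(n);im=camera(n);d[n]=(p,im);cv2.imwrite(f"pics/{n}0.png",im[...,::-1])
    print(n,np.round(p["mtx"],1).tolist(),np.round(p["T"],3).tolist(),[k for k in p])
pickle.dump(d,open('d0.pkl','wb'));print(state())
E
```

```text
scene [[449.4, 0.0, 320.6], [0.0, 449.4, 194.0], [0.0, 0.0, 1.0]] [[0.842, 0.301, -0.448, -0.177], [-0.539, 0.448, -0.713, -1.161], [-0.014, 0.842, 0.54, 0.928], [0.0, 0.0, 0.0, 1.0]] ['mtx', 'T', 'fish']
side [[377.8, 0.0, 316.0], [0.0, 377.8, 201.1], [0.0, 0.0, 1.0]] [[-0.963, 0.196, -0.187, 0.292], [-0.27, -0.649, 0.711, 1.005], [0.017, 0.735, 0.678, 1.064], [0.0, 0.0, 0.0, 1.0]] ['mtx', 'T', 'fish']
wrist [[309.7, 0.0, 323.1], [0.0, 309.7, 195.5], [0.0, 0.0, 1.0]] [[0.418, -0.871, -0.257, 0.216], [0.908, 0.401, 0.12, 0.644], [-0.002, -0.284, 0.959, 0.373], [0.0, 0.0, 0.0, 1.0]] ['mtx', 'T', 'fish']
{'clock': 0.15, 'q': array([-1.1679198 ,  0.46927424, -0.04859754,  1.5333779 ,  0.02408701,
        1.14098567, -0.08228847]), 'joint_vel': array([ 0.00139553, -0.00213621,  0.00177615, -0.00164895,  0.00129722,
       -0.00101548,  0.00038501]), 'effort': array([ 3.36335434e-04, -5.10762584e+01, -4.68499702e-02, -2.37977010e+01,
        1.07184827e-02,  5.41444271e-03, -1.52331630e-06]), 'position': array([0.28227829, 0.6126779 , 0.23050794]), 'eef_rot': array([-6.72865135e-01, -3.06839918e+00,  2.25046063e-03]), 'wrist_force': array([0.06122918, 0.12367851, 0.99682428]), 'ft_torque': array([ 0.00963526,  0.03895593, -0.012823  ]), 'grasp_force': 0.0, 'grip_width': 0.08520545237217028}
```

View pics/scene0.png

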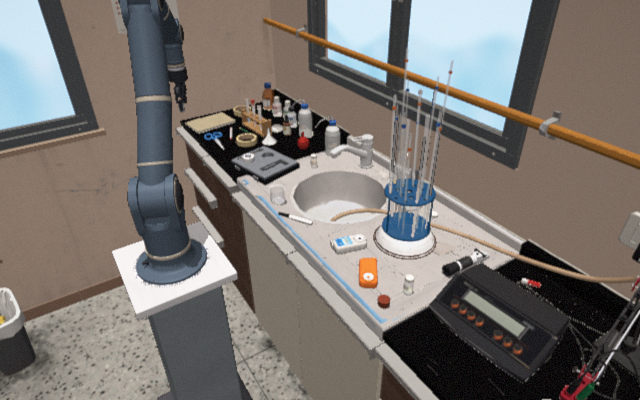

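View pics/side0.png

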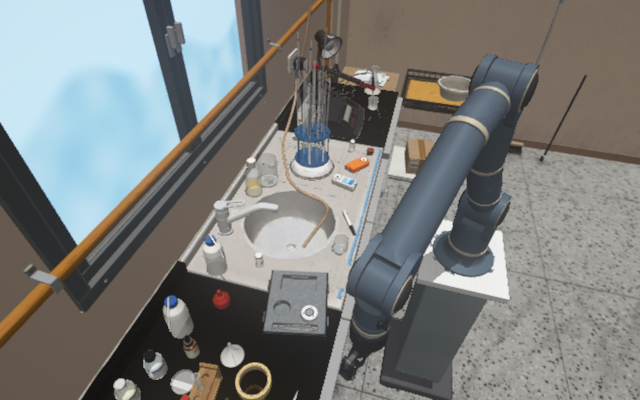

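View pics/wrist0.png

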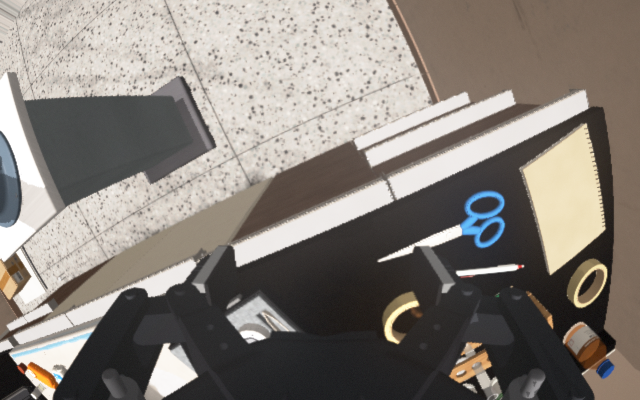

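Scene: the white/blue refractometer is at (350,243) and the orange look-alike at (368,272). The disc is at about (249,157) on the case at (265,164). Side: refractometer (345,182), orange one (357,164), case (297,301), disc (309,313). The choice is the white and blue one; next comes a close crop and some positions.

Run:
```python
from h import *
import pickle
d=pickle.load(open('d0.pkl','rb'))
s=d['scene'];t=d['side']
def rs(im,x0,y0,w,h): return cv2.resize(im[y0:y0+h,x0:x0+w],(400,300),interpolation=cv2.INTER_CUBIC)
a=np.vstack([np.hstack([rs(s[1],320,220,80,60),rs(t[1],320,145,80,60)]),np.hstack([rs(s[1],225,135,80,60),rs(t[1],247,260,96,72)])])
cv2.imwrite('pics/c1.png',a[...,::-1])
for n,u,v in(('refr',(350,243),(345,182)),('orange',(368,272),(357,164)),('disc',(249,157),(309,313))):
    print(n,np.round(tri(s[0],u,t[0],v)[0],3))
```

```text
refr [ 0.498 -0.253  0.014]
orange [ 0.468 -0.392  0.014]
disc [0.461 0.418 0.043]
```

View pics/c1.png

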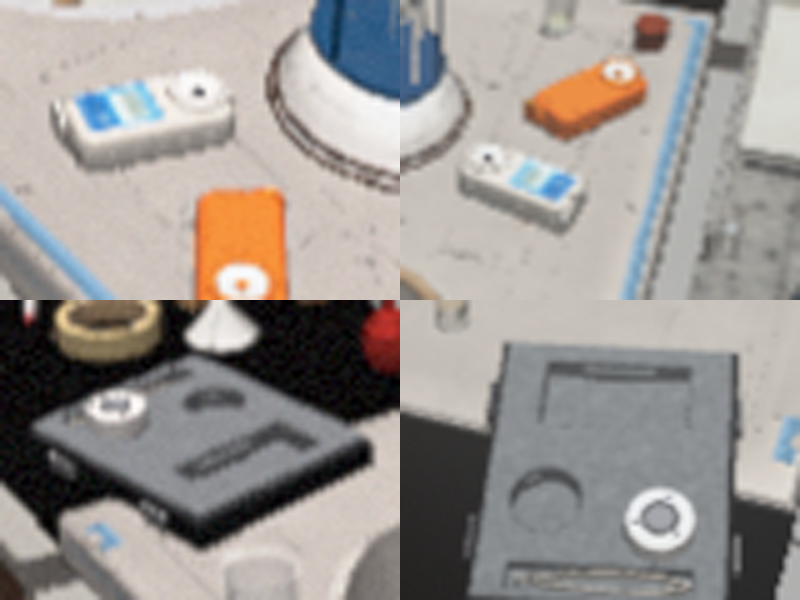

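The crop confirms it: the white body with blue panel and white cap, face up, is the refractometer, and the orange one is the decoy. In the bottom row the white-rimmed disc lies on the deck, on the robot side of the round cutout. I'll move the wrist camera over the case.

Emit:
move_arm(
  deltas="0.085 0 0 0 -0.108; 0.085 0 0 0 -0.108; 0.085 0 0 0 -0.108; 0.085 0 0 0 -0.107; 0.085 -0.036 -0.027 0 0; 0.085 -0.036 -0.027 0 0; 0.085 -0.036 -0.027 0 0; 0.085 -0.036 -0.027 0 0; 0.085 -0.036 -0.027 0 0; 0.085 -0.036 -0.027 0 0; 0.085 -0.036 -0.027 0 0; 0.085 -0.036 -0.027 0 0",
)

```text
clock: 1.15
position: [0.5502, 0.4113, 0.2311]
eef_rot: [-0.001, -3.141, 0.0]
wrist_force: [0.3, 1.7, 0.5]
grip_width: 0.0851
grasp_force: 0.0
```

Emit:
move_arm(
  deltas="0.085 -0.030 -0.027 0 0; 0.085 0 0 0 0; 0.085 0 0 0 0; 0.085 0 0 0 0",
)

```text
clock: 1.48
position: [0.5785, 0.3861, 0.2308]
eef_rot: [-0.002, -3.14, -0.001]
wrist_force: [-0.1, 0.5, -1.1]
grip_width: 0.0852
grasp_force: 0.0
```

Run:
```python
from h import *
import pickle
s=state();print(s['clock'],s['position'],s['eef_rot'],s['wrist_force'],s['q'][6])
p=par('wrist');im=camera('wrist');pickle.dump((p,im),open('w1.pkl','wb'))
cv2.imwrite('pics/w1.png',im[...,::-1])
```

```text
1.4833 [0.57845623 0.38605568 0.23077376] [-1.54876361e-03 -3.14022094e+00 -5.21809626e-04] [-0.14038252  0.52349291 -1.11320802] 0.8990293058731589
```

View pics/w1.png

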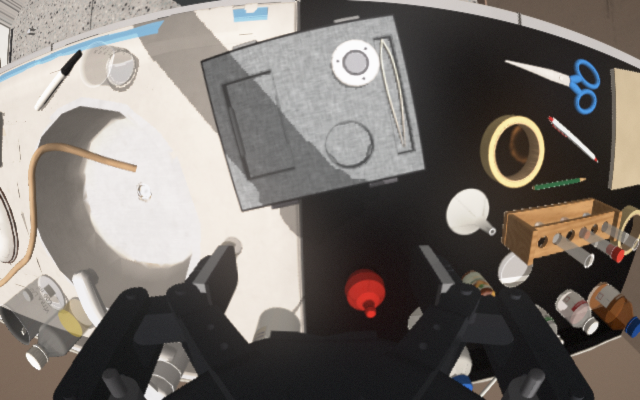

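Wrist view: case rim corners at about (202,60), (391,17), (424,170), (243,211). Disc at (356,63), round cutout (349,145), oblong cutout (261,122), tweezers (393,95).

```bash
cat >> h.py <<'E'
def disc(p,im,c,z,rad=40):
    hsv=cv2.cvtColor(im,cv2.COLOR_RGB2HSV)
    m=((hsv[...,2]>165)&(hsv[...,1]<60)).astype(np.uint8)
    k=np.zeros_like(m);cv2.circle(k,c,rad,1,-1);m&=k
    cs=cv2.findContours(m,cv2.RETR_EXTERNAL,cv2.CHAIN_APPROX_NONE)[0]
    q=max(cs,key=cv2.contourArea)[:,0,:].astype(float)
    px=cv2.minEnclosingCircle(q.astype(np.float32))
    w=np.array([onz(p,u,z)[:2] for u in q],np.float32)*1000
    return px,cv2.minEnclosingCircle(w),cv2.fitEllipse(w)
def case(p,im,cor,z=.032,win=4):
    g=cv2.cvtColor(im,cv2.COLOR_RGB2GRAY)
    c=cv2.cornerSubPix(g,np.array(cor,np.float32).reshape(-1,1,2),(win,win),(-1,-1),(3,50,.01))[:,0]
    return c,np.array([onz(p,u,z) for u in c])
E
python3 - <<'E'
from h import *
import pickle
p,im=pickle.load(open('w1.pkl','rb'))
print(np.round(p['T'],3).tolist())
print(disc(p,im,(356,63),.052))
for sub in(0,1):
    c,w=case(p,im,[(202,60),(391,17),(424,170),(243,211)])
    if not sub: w=np.array([onz(p,u,.032) for u in [(202,60),(391,17),(424,170),(243,211)]])
    print(c.round(1).tolist(),(w*1000).round(1).tolist(),'mean',w.mean(0).round(4))
    print('sides mm',[round(np.linalg.norm(w[i]-w[(i+1)%4])*1000,1) for i in range(4)],'yaws',[round(float(np.degrees(np.arctan2(*(w[(i+1)%4]-w[i])[1::-1]))),2) for i in range(4)])
for u in((349,145),(261,122)):print(onz(p,u,.032).round(4))
d=pickle.load(open('d0.pkl','rb'))
s=d['side']
print('tri disc',tri(p,(356,63),s[0],(309.4,312.5)),'round',tri(p,(349,145),s[0],(281.8,307.5)),tri(p,(202,60),s[0],(327.9,273.2)))
E
```

```text
[[0.001, -0.959, -0.283, 0.505], [1.0, 0.001, -0.0, 0.387], [0.0, -0.283, 0.959, 0.373], [0.0, 0.0, 0.0, 1.0]]
(((356.0, 63.0), 40.000099182128906), ((458.2616271972656, 420.815673828125), 42.88551712036133), ((459.00750732421875, 418.0010070800781), (75.20938110351562, 84.93630981445312), 95.73455810546875))
[[199.89999389648438, 61.099998474121094], [392.20001220703125, 15.0], [424.29998779296875, 168.39999389648438], [241.39999389648438, 211.39999389648438]] [[445.3, 249.4, 32.0], [400.3, 461.9, 32.0], [574.9, 504.2, 32.0], [625.0, 291.1, 32.0]] mean [0.5114 0.3766 0.032 ]
sides mm [np.float64(217.2), np.float64(179.6), np.float64(218.9), np.float64(184.4)] yaws [101.95, 13.64, -76.78, -166.93]
[[199.89999389648438, 61.099998474121094], [392.20001220703125, 15.0], [424.29998779296875, 168.39999389648438], [241.39999389648438, 211.39999389648438]] [[446.4, 246.8, 32.0], [397.8, 463.3, 32.0], [573.1, 504.4, 32.0], [625.5, 289.0, 32.0]] mean [0.5107 0.3759 0.032 ]
sides mm [np.float64(221.9), np.float64(180.0), np.float64(221.7), np.float64(184.0)] yaws [102.65, 13.2, -76.31, -166.73]
[0.5475 0.4154 0.032 ]
[0.5209 0.3181 0.032 ]
tri disc (array([0.45835662, 0.42060119, 0.04857482]), np.float64(0.0005556873705125018)) round (array([0.54819968, 0.41583826, 0.02774641]), np.float64(0.0003768512994860892)) (array([0.44405406, 0.24620161, 0.02334585]), np.float64(0.0007061220267622438))
```

Emit:
move_arm(
  deltas="0.085 0 0 0.002 0.122; 0.085 0 0 0.002 0.122; 0.085 0 0 0.002 0.122; 0.085 0 0 0.002 0.122; 0.085 0 0 0.002 0.122; 0.085 0 0 0.002 0.122; 0.085 0 0 0.002 0.122; 0.085 0 0 0.002 0.122; 0.085 0 0 0.002 0.122; 0.085 0 0 0.002 0.122; 0.085 0 0 0.002 0.122",
)

```text
clock: 2.45
position: [0.5769, 0.3883, 0.2092]
eef_rot: [-1.956, -2.457, -0.0]
wrist_force: [0.5, 0.4, 0.1]
grip_width: 0.0851
grasp_force: 0.0
```

Emit:
move_arm(
  deltas="0.085 0.0153 -0.0273 0.015 0; 0.085 0.0153 -0.0273 0.015 0; 0.085 0.0153 -0.0273 0.015 0; 0.085 0.0153 -0.0273 0.015 0; 0.085 0 0 0 0; 0.085 0 0 0 0; 0.085 0 0 0 0",
)

```text
clock: 3.03
position: [0.4581, 0.422, 0.1498]
eef_rot: [1.951, 2.462, 0.002]
wrist_force: [-0.6, -0.0, 0.8]
grip_width: 0.0851
grasp_force: 0.0
```

Run:
```python
from h import *
import pickle
s=state();print(s['clock'],s['position'],s['eef_rot'],s['q'][6])
p=par('wrist');im=camera('wrist');pickle.dump((p,im),open('w2.pkl','wb'))
cv2.imwrite('pics/w2.png',im[...,::-1])
```

```text
3.0333 [0.45810777 0.42204405 0.14980253] [1.95103978e+00 2.46228481e+00 1.70853706e-03] -0.47465519582322924
```

View pics/w2.png

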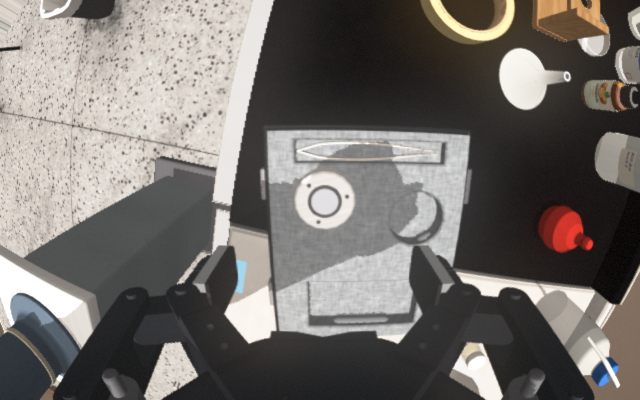

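Wrist view: disc at (324,200), radius about 29 px; round cutout at (416,216); tweezers at (370,151); deck corners at about (266,129) and (470,132).

Run:
```python
from h import *
import pickle
p,im=pickle.load(open('w2.pkl','rb'));p1,im1=pickle.load(open('w1.pkl','rb'))
g=cv2.cvtColor(im,cv2.COLOR_RGB2GRAY)
def hc(g,c,r0,r1,w=45):
    x,y=c;sub=cv2.resize(g[y-w:y+w,x-w:x+w],None,fx=4,fy=4,interpolation=cv2.INTER_CUBIC)
    h=cv2.HoughCircles(sub,cv2.HOUGH_GRADIENT,1,400,param1=120,param2=20,minRadius=4*r0,maxRadius=4*r1)
    return None if h is None else (h[0,0]/4+np.array([x-w,y-w,0])).round(1)
D=hc(g,(324,200),24,36);Rn=hc(g,(416,216),22,34)
g1=cv2.cvtColor(im1,cv2.COLOR_RGB2GRAY)
D1=hc(g1,(356,63),20,30,40);R1=hc(g1,(349,145),20,30,40)
print(D,Rn,D1,R1)
for a,z in((D,.052),(Rn,.032)):print('w2',onz(p,a,z).round(4),onz(p,a+[a[2],0,0],z)-onz(p,a,z))
for a,z in((D1,.052),(R1,.032)):print('w1',onz(p1,a,z).round(4))
print('tri D',tri(p,D,p1,D1),'R',tri(p,Rn,p1,R1))
c,w=case(p,im,[(266,129),(470,132)],.025);print(c,w,np.degrees(np.arctan2(*(w[1]-w[0])[1::-1])),np.linalg.norm(w[1]-w[0]))
```

```text
[325.1 198.9  29.8] [410.1 209.9  26.2] [355.1  62.9  23.4] None
w2 [0.459  0.4214 0.052 ] [0.02361889 0.0055332  0.        ]
w2 [0.5386 0.4229 0.032 ] [0.02534463 0.00567019 0.        ]
w1 [0.459  0.4194 0.052 ]Traceback (most recent call last):
  File "<stdin>", line 14, in <module>
  File "h.py", line 13, in onz
    o,d=ray(p,uv);return o+d*(z-o[2])/d[2]
        ~~~^^^^^^
  File "h.py", line 6, in ray
    x=(uv[0]-K[0,2])/K[0,0];y=(uv[1]-K[1,2])/K[1,1]
       ~~^^^
TypeError: 'NoneType' object is not subscriptable
```

Run:
```python
from h import *
import pickle
p,im=pickle.load(open('w2.pkl','rb'));p1,im1=pickle.load(open('w1.pkl','rb'))
print('D',tri(p,(325.1,198.9),p1,(355.1,62.9)),'R',tri(p,(416,216.5),p1,(349,145)),onz(p,(416,216.5),.032))
c,w=case(p,im,[(266,129),(470,132)],.025);print(c,w,np.degrees(np.arctan2(*(w[1]-w[0])[1::-1])),np.linalg.norm(w[1]-w[0]))
# slot ends
a=onz(p,(294,151),.032);b=onz(p,(445,152),.032);print('slot',a,b,np.degrees(np.arctan2(*(b-a)[1::-1])))
v=im[180:255,380:452];cv2.imwrite('pics/w2c.png',np.hstack([cv2.resize(v,(432,450),interpolation=cv2.INTER_CUBIC),cv2.resize(im1[110:180,314:384],(350,450),interpolation=cv2.INTER_CUBIC)])[...,::-1])
```

```text
D (array([0.45890556, 0.42003741, 0.04825673]), np.float64(0.0009491015419460703)) R (array([0.54846062, 0.41612558, 0.0261335 ]), np.float64(0.0006148834124905799)) [0.54632905 0.41798584 0.032     ]
[[266.55457 130.5943 ]
 [469.35913 135.0377 ]] [[0.39744161 0.46201117 0.025     ]
 [0.57742614 0.50405171 0.025     ]] 13.147349578745084 0.18482921446534142
slot [0.42514137 0.4507284  0.032     ] [0.55469926 0.48226221 0.032     ] 13.679542738776766
```

View pics/w2c.png

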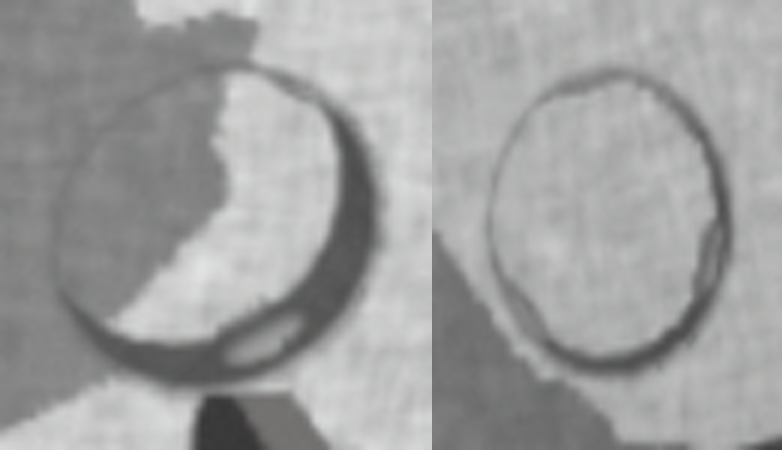

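Emit:
move_arm(
  deltas="0.085 -0.0017 0.0006 0.023 0; 0.085 0 0 0.023 0; 0.085 0 0 0.023 0; 0.085 0 0 0.023 0; 0.085 0 0 0.018 0; 0.085 0 0 0.006 0; 0.085 0 0 0 0; 0.06 0 0 0 0; 0.055 0 0 0 0; 0.052 0 0 0 0; 0.045 0 0 0 0; 0.045 0 0 0 0",
  squeeze=20,
)

```text
clock: 4.08
position: [0.4605, 0.4199, 0.035]
eef_rot: [1.954, 2.46, 0.004]
wrist_force: [-0.9, -0.7, 6.5]
grip_width: 0.0487
grasp_force: 20.8
```

Emit:
move_arm(
  deltas="0.045 0 0 0 0; 0.045 0 0 0 0; 0.045 0 0 0 0",
)

```text
clock: 4.33
position: [0.4605, 0.4199, 0.035]
eef_rot: [1.954, 2.46, 0.004]
wrist_force: [-0.2, -0.8, 7.1]
grip_width: 0.0487
grasp_force: 20.8
```

Emit:
move_arm(
  deltas="0.045 -0.002 0.007 0 0; 0.045 -0.002 0.007 0 0; 0.045 -0.002 0.007 0 0; 0.045 -0.002 0.007 0 0; 0.045 -0.002 0.007 0 0; 0.045 -0.002 0.007 0 0; 0.045 -0.002 0.007 0 0; 0.045 -0.002 0.007 0 0; 0.045 -0.002 0.007 0 0; 0.045 -0.002 0.007 0 0; 0.045 -0.0018 0.007 0 0; 0.045 -0.0018 0.0073 0 0",
)

```text
clock: 5.33
position: [0.5456, 0.4171, 0.0348]
eef_rot: [-1.95, -2.459, -0.0]
wrist_force: [-2.1, -0.6, 1.5]
grip_width: 0.0484
grasp_force: 20.5
```

Emit:
move_arm(
  deltas="0.045 0 0 0 0; 0.045 0 0 0 0",
)

```text
clock: 5.5
position: [0.5474, 0.4151, 0.0334]
eef_rot: [1.955, 2.459, 0.001]
wrist_force: [0.1, -1.5, -1.7]
grip_width: 0.0486
grasp_force: 20.9
```

Run:
```python
from h import *
import pickle
s=state();print(s['clock'],s['position'],s['wrist_force'],s['grip_width'])
p=par('wrist');im=camera('wrist');pickle.dump((p,im),open('w3.pkl','wb'))
cv2.imwrite('pics/w3.png',cv2.resize(im[150:310,205:445],(780,520),interpolation=cv2.INTER_CUBIC)[...,::-1])
```

```text
5.5 [0.5473755  0.41505744 0.03339579] [ 0.08312602 -1.49187444 -1.65523468] 0.04857685069448635
```

View pics/w3.png

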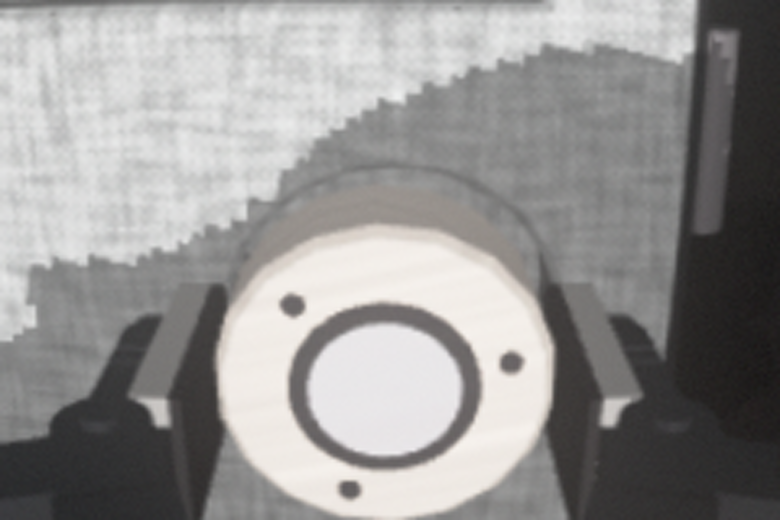

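Crop: the disc top spans x 217–553 and y 225–519. The hole's back rim shows at about (391,163), with its sides at about 232 and 550. I'll work out the residual offset.

Run:
```python
from h import *
import pickle
p,im=pickle.load(open('w3.pkl','rb'));s=np.array([.5474,.4151])
a=np.radians(13.1);M=np.array([[np.cos(a),np.sin(a)],[-np.sin(a),np.cos(a)]])
f=lambda x,y,z:(M@(onz(p,(205+x/3.25,150+y/3.25),z)[:2]-s)*1000).round(1)
for n,x,y,z in(('top back',385,225,.052),('top front',385,519,.052),('top l',217,365,.052),('top r',553,365,.052),('low back',385,185,.032),('hole back',391,163,.032),('hole l',232,270,.032),('hole r',548,265,.032),('hole pt',280,205,.032),('hole pt',500,203,.032)):print(n,f(x,y,z))
```

```text
top back [-0.8 25.9]
top front [ -0.9 -22.3]
top l [-24.5   4.6]
top r [22.8  4.5]
low back [-0.8 24.7]
hole back [ 0.1 28.1]
hole l [-24.7  10.6]
hole r [24.7 11.4]
hole pt [-16.8  21.4]
hole pt [16.7 21.7]
```

Emit:
move_arm(
  deltas="0.045 0.0005 0.0006 0 0; 0.045 0 0 0 0; 0.054 0 0 0 0; 0.056 0 0 0 0; 0.058 0 0 0 0; 0.058 0 0 0 0; 0.058 0 0 0 0",
)

```text
clock: 6.13
position: [0.5476, 0.416, 0.0334]
eef_rot: [-1.954, -2.46, -0.0]
wrist_force: [-0.5, 0.2, -0.6]
grip_width: 0.0577
grasp_force: 0.0
```

Run:
```python
from h import *
import pickle
s=state();print(s['clock'],s['position'],s['wrist_force'],s['grip_width'])
p=par('wrist');im=camera('wrist');pickle.dump((p,im),open('w4.pkl','wb'))
cv2.imwrite('pics/w4.png',cv2.resize(im[150:310,205:445],(780,520),interpolation=cv2.INTER_CUBIC)[...,::-1])
```

```text
6.1333 [0.54764154 0.41601858 0.03339917] [-0.4959074   0.18039018 -0.57302055] 0.05769410093384945
```

View pics/w4.png

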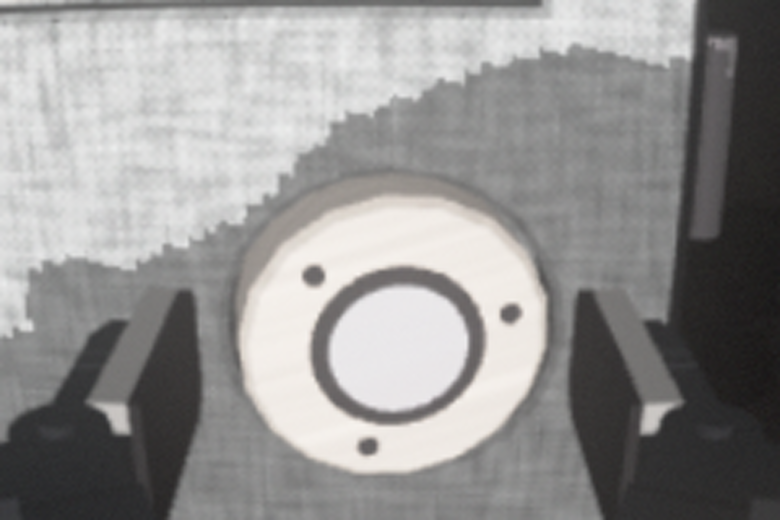

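The disc has dropped into the round cutout, resting on the beads; its top centre is at crop (393,335). Next: raise, shut the fingers and press.

Emit:
move_arm(
  deltas="0.058 0.001 0 -0.012 0; 0.058 0 0 -0.014 0; 0 0 0 0 0; 0 0 0 0 0; 0 0 0 0 0; 0 0 0 0 0; 0 0 0 0 0; 0 0 0 0.008 0; 0 0 0 0.006 0; 0 0 0 0 0",
)

```text
clock: 7.02
position: [0.5461, 0.4161, 0.0429]
eef_rot: [-1.954, -2.459, 0.006]
wrist_force: [0.8, 0.2, -0.1]
grip_width: -0.0001
grasp_force: 0.0
```

Emit:
move_arm(
  deltas="0 0 0 0.002 0; 0 0 0 0.002 0; 0 0 0 0.002 0; 0 0 0 0 0",
)

```text
clock: 7.35
position: [0.5472, 0.4168, 0.0388]
eef_rot: [-1.954, -2.46, 0.001]
wrist_force: [0.1, -0.7, 0.5]
grip_width: 0.0001
grasp_force: 0.0
```

Emit:
move_arm(
  deltas="0 0 0 0.002 0; 0 0 0 0.002 0; 0 0 0 0.001 0; 0 0 0 0 0",
)

```text
clock: 7.68
position: [0.5472, 0.4169, 0.034]
eef_rot: [-1.954, -2.46, 0.0]
wrist_force: [-0.4, 1.2, -0.2]
grip_width: -0.0
grasp_force: 0.0
```

Emit:
move_arm(
  deltas="0 0 0 0.001 0; 0 0 0 0.001 0; 0 0 0 0.001 0; 0 0 0 0 0",
)

```text
clock: 8.02
position: [0.5474, 0.417, 0.0322]
eef_rot: [-1.954, -2.459, -0.0]
wrist_force: [-1.8, -1.3, 5.8]
grip_width: 0.0001
grasp_force: 2.7
```

Emit:
move_arm(
  deltas="0 0 0 0.001 0; 0 0 0 0.001 0; 0 0 0 0 0",
)

```text
clock: 8.27
position: [0.5474, 0.417, 0.0321]
eef_rot: [-1.954, -2.459, -0.0]
wrist_force: [-5.7, -3.4, 14.8]
grip_width: 0.0001
grasp_force: 7.7
```

The force climbs at z = 0.032, level with the deck, so the disc is home. Now the refractometer.

Run:
```python
from h import *
import pickle
d=pickle.load(open('d0.pkl','rb'));s=d['scene'][0];t=d['side'][0]
for n,u,z in(('blue end',(331.4,242),.02),('white end',(366,239),.02),('stand base near',(373.5,241),.0),('stand base left',(376,228),0),('stand base front',(385,254),0),('sinkfaucet',(330,155),.1)):print(n,onz(s,u,z).round(3))
for n,u,z in(('white end',(333,177),.02),('blue end',(356,185),.02),('faucet tip',(276,208),.1),('base front',(332,172),0)):print('side',n,onz(t,u,z).round(3))
print(tri(s,(332,153),t,(276,208)),'faucet tip'); print(state()['q'].round(2))
print('stand top plate blue',tri(s,(410,192),t,(312,133)))
```

```text
blue end [ 0.451 -0.221  0.02 ]
white end [ 0.553 -0.27   0.02 ]
stand base near [ 0.583 -0.273  0.   ]
stand base left [ 0.634 -0.222  0.   ]
stand base front [ 0.573 -0.344  0.   ]
sinkfaucet [0.695 0.152 0.1  ]
side white end [ 0.551 -0.262  0.02 ]
side blue end [ 0.444 -0.238  0.02 ]
side faucet tip [0.689 0.072 0.1  ]
side base front [ 0.569 -0.32   0.   ]
(array([0.67421312, 0.10631159, 0.13486322]), np.float64(0.001378012473897453)) faucet tip
[-0.84  0.7   0.18  1.66 -0.17  0.8  -0.35]
stand top plate blue (array([ 0.66889726, -0.32567785,  0.18616093]), np.float64(0.004568479467078594))
```

Emit:
move_arm(
  deltas="0 0 0 -0.02 0; 0 0 0 -0.02 -0.112; 0 0 0 -0.02 -0.112; 0 0 0 -0.02 -0.112; 0.04 0 0 -0.02 -0.112; 0.085 0 0 -0.02 -0.112; 0.085 0 0 -0.02 -0.112; 0.085 0 0 -0.02 -0.112; 0.085 0 0 -0.02 -0.112; 0.085 0 0 -0.02 -0.112; 0.085 0 0 0 0",
)

```text
clock: 9.18
position: [0.5495, 0.4182, 0.2343]
eef_rot: [0.519, 3.093, 0.011]
wrist_force: [0.7, 0.2, -0.0]
grip_width: 0.0835
grasp_force: 0.0
```

Run:
```python
from h import *
import pickle
s=state();print(s['clock'],s['position'],s['eef_rot'],s['q'].round(2))
p=par('wrist');im=camera('wrist');t=camera('side');pickle.dump((p,im,t),open('w5.pkl','wb'))
p4=par('wrist')
Rm=R.from_rotvec(s['eef_rot']).as_matrix();print(Rm.T@(np.array([.5,-.248,.22])-s['position']))
# check disc height vs deck: colours at disc
K=np.array(p['mtx']);T=np.array(p['T'])
def proj(w):
    c=T[:3,:3].T@(np.array(w)-T[:3,3]);v=np.array([c[0],-c[1]]);r=np.linalg.norm(v);th=np.arctan2(r,-c[2]);return K[:2,2]+310*th*v/r
print('disc px',proj((.5475,.417,.032)))
```

```text
9.1833 [0.54948767 0.41822219 0.23429719] [0.51905562 3.09285631 0.01070026] [-0.68  0.49 -0.04  1.5   0.02  1.15  0.51]
[-0.17066223 -0.64597058  0.01009322]
disc px [320.00853206 169.37983464]
```

Emit:
move_arm(
  deltas="0.085 -0.0101 -0.038 0 0; 0.085 -0.0101 -0.038 0 0; 0.085 -0.0101 -0.038 0 0; 0.085 -0.0101 -0.038 0 0; 0.085 -0.0101 -0.038 0 0; 0.085 -0.0101 -0.038 0 0; 0.085 -0.0101 -0.038 0 0; 0.085 -0.0101 -0.038 0 0; 0.085 -0.0101 -0.038 0 0; 0.085 -0.0101 -0.038 0 0; 0.085 -0.0101 -0.038 0 0; 0.085 -0.0101 -0.038 0 0",
)

```text
clock: 10.28
position: [0.5106, -0.0555, 0.2279]
eef_rot: [-0.526, -3.095, 0.001]
wrist_force: [1.2, 0.0, -0.6]
grip_width: 0.0846
grasp_force: 0.0
```

Emit:
move_arm(
  deltas="0.085 -0.0101 -0.038 0.01 0; 0.085 -0.0101 -0.038 0.01 0; 0.085 -0.0101 -0.038 0.01 0; 0.085 -0.0101 -0.038 0 0; 0.085 -0.0101 -0.038 0 0; 0.085 0 0 0 0; 0.085 0 0 0 0; 0.085 0 0 0 0",
)

```text
clock: 10.95
position: [0.4967, -0.2489, 0.198]
eef_rot: [-0.525, -3.095, -0.002]
wrist_force: [0.3, -0.1, -0.2]
grip_width: 0.0851
grasp_force: 0.0
```

Run:
```python
from h import *
import pickle
s=state();print(s['clock'],s['position'],s['eef_rot'],s['q'].round(2))
p=par('wrist');im=camera('wrist');pickle.dump((p,im),open('w6.pkl','wb'))
cv2.imwrite('pics/w6.png',im[...,::-1])
```

```text
10.95 [ 0.4966779  -0.24885786  0.19798888] [-5.24540954e-01 -3.09504907e+00 -1.51681880e-03] [ 0.2   0.31  0.24  1.87 -0.09  0.98  1.71]
```

View pics/w6.png

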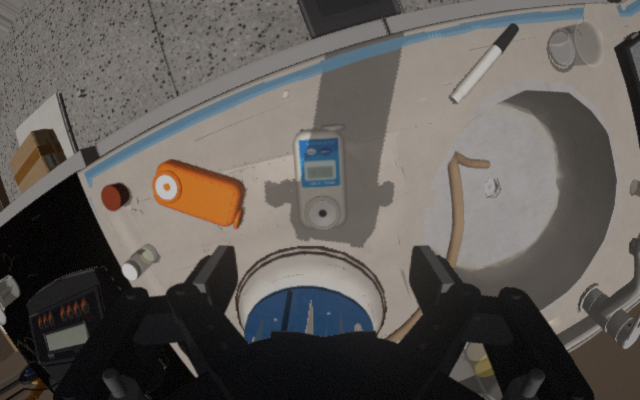

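Wrist view: the refractometer spans about (294,128)–(346,229), blue panel (321,165), white cap with eye at (322,212). The orange look-alike is at (197,192), vial (140,262), stopper (115,197), stand at (310,290).

Run:
```python
from h import *
import pickle
p,im=pickle.load(open('w6.pkl','rb'));d=pickle.load(open('d0.pkl','rb'))
s=np.array([.4967,-.2489]);a=np.radians(70.6)  # tool y heading
hsv=cv2.cvtColor(im,cv2.COLOR_RGB2HSV);g=cv2.cvtColor(im,cv2.COLOR_RGB2GRAY)
def blob(m,box):
    x0,y0,x1,y1=box;k=np.zeros_like(m);k[y0:y1,x0:x1]=m[y0:y1,x0:x1]
    return max(cv2.findContours(k,cv2.RETR_EXTERNAL,cv2.CHAIN_APPROX_NONE)[0],key=cv2.contourArea)[:,0,:]
m=((hsv[...,0]>95)&(hsv[...,0]<125)&(hsv[...,1]>110)).astype(np.uint8)
c=blob(m,(290,120,352,235))
w=np.array([onz(p,u,.029)[:2] for u in c],np.float32)*1000
r=cv2.minAreaRect(w);print('panel px',c.min(0),c.max(0),'world',r)
Rm=lambda v:np.array([v@[-np.sin(a),np.cos(a)],v@[np.cos(a),np.sin(a)]])
h=cv2.HoughCircles(cv2.resize(g[195:232,300:345],None,fx=6,fy=6,interpolation=cv2.INTER_CUBIC),cv2.HOUGH_GRADIENT,1,500,param1=80,param2=12,minRadius=60,maxRadius=110);print('cap',None if h is None else h[0,0]/6+[300,195,0])
e=onz(p,(322.5,212.5),.029)[:2];pc=np.array(r[0])/1000
print('axis deg cap-panel',np.degrees(np.arctan2(*(e-pc)[::-1])))
# edge profiles
sm=cv2.GaussianBlur(g,(0,0),1).astype(int)
for y in(140,180,200):print(y,sm[y,284:356].tolist())
print('col',sm[115:245,330].tolist())
# panel height: centroids in other views
for n,box in(('scene',(330,228,362,254)),('side',(335,170,366,195))):
    P,I=d[n];H=cv2.cvtColor(I,cv2.COLOR_RGB2HSV);M=((H[...,0]>90)&(H[...,0]<125)&(H[...,1]>70)).astype(np.uint8)
    q=blob(M,box);u=q.min(0)/2+q.max(0)/2;up=c.min(0)/2+c.max(0)/2
    print(n,u,tri(P,u,p,up))
```

```text
panel px [299 139] [338 186] world ((479.9166564941406, -246.88339233398438), (38.53413772583008, 48.81853485107422), 73.95893859863281)
cap None
axis deg cap-panel -15.691380673929585
140 [145, 146, 146, 146, 146, 147, 146, 145, 142, 137, 137, 144, 154, 158, 152, 141, 135, 134, 135, 134, 131, 128, 125, 122, 112, 98, 86, 80, 77, 76, 75, 75, 74, 74, 74, 74, 74, 73, 73, 72, 72, 72, 72, 71, 71, 71, 71, 70, 70, 70, 68, 68, 70, 80, 94, 102, 102, 97, 92, 89, 89, 91, 92, 93, 93, 93, 93, 94, 94, 93, 93, 93]
180 [128, 121, 115, 114, 117, 124, 130, 131, 123, 112, 107, 110, 121, 134, 141, 139, 125, 107, 90, 84, 87, 94, 101, 103, 103, 102, 101, 100, 100, 100, 99, 99, 98, 98, 98, 97, 96, 95, 95, 95, 96, 96, 95, 94, 94, 93, 93, 93, 92, 90, 87, 82, 78, 77, 81, 91, 101, 107, 105, 99, 93, 90, 91, 93, 95, 95, 95, 96, 96, 95, 95, 95]
200 [99, 99, 99, 99, 98, 98, 98, 98, 97, 97, 97, 96, 94, 93, 97, 104, 110, 116, 119, 120, 120, 120, 119, 117, 114, 110, 108, 107, 107, 108, 110, 111, 110, 110, 112, 113, 113, 112, 111, 111, 112, 114, 114, 111, 109, 109, 109, 108, 106, 104, 103, 105, 109, 112, 115, 116, 116
[... 166 characters left out ...]
, 106, 90, 76, 71, 72, 73, 71, 67, 65, 64, 63, 61, 60, 61, 64, 66, 69, 72, 75, 76, 78, 82, 93, 108, 119, 125, 127, 125, 118, 109, 102, 98, 96, 96, 96, 95, 95, 96, 98, 102, 107, 106, 99, 93, 93, 96, 93, 88, 91, 102, 113, 117, 119, 119, 119, 119, 118, 118, 116, 111, 107, 105, 107, 109, 110, 111, 114, 118, 120, 121, 122, 123, 124, 124, 125, 126, 127, 128, 129, 130, 132, 133, 133, 134, 133, 131, 127, 121, 117, 114, 110, 104, 100, 97, 97, 97, 97, 97, 97, 97, 97, 98, 101, 112, 129, 144, 150, 152]
scene [339.5 241.5] (array([ 0.47383059, -0.24471248,  0.02931377]), np.float64(0.011951982356046853))
side [350.5 182. ] (array([ 0.4751595 , -0.2478457 ,  0.02315923]), np.float64(0.010108718828613717))
```

Run:
```python
from h import *
import pickle
p,im=pickle.load(open('w6.pkl','rb'));s=np.array([.4967,-.2489]);b=np.radians(-16)
X=np.array([np.cos(b),np.sin(b)]);Y=np.array([-X[1],X[0]])
f=lambda u,z:(np.array([(onz(p,u,z)[:2]-s)@X,(onz(p,u,z)[:2]-s)@Y])*1000).round(1)
for n,u,z in(('white end',(325,227.5),.029),('white end z20',(325,227.5),.02),('blue low',(320,125),.003),('blue top',(320,132),.029),('L140',(294.5,140),.027),('R140',(342,140),.027),('L200',(298.5,200),.027),('R200',(345.5,200),.027),('cap',(322.5,212.5),.029)):print(n,f(u,z))
print('panel',((np.array([.4799,-.2469])-s)@X*1000).round(1),((np.array([.4799,-.2469])-s)@Y*1000).round(1))
```

```text
white end [54.4 -0.7]
white end z20 [58.1 -0.8]
blue low [-53.7   0. ]
blue top [-48.2  -0.1]
L140 [-41.5 -26.4]
R140 [-38.7  21.7]
L200 [ 22.3 -27.1]
R200 [25.1 22.7]
cap [37.  -2.4]
panel -16.7 -2.7
```

Emit:
move_arm(
  deltas="0.085 0 0 0 -0.056; 0.085 -0.001 -0.0024 0.03 0; 0.085 0 0 0.035 0; 0.085 0 0 0.035 0; 0.085 0 0 0.035 0; 0.085 0 0 0.03 0; 0.085 0 0 0.015 0; 0.085 0 0 0.007 0; 0.085 0 0 0 0; 0.06 0 0 0 0; 0.05 0 0 0 0; 0.045 0 0 0 0",
  squeeze=40,
)

```text
clock: 12.0
position: [0.4988, -0.2525, 0.014]
eef_rot: [0.436, 3.108, -0.001]
wrist_force: [-5.1, 3.4, 22.1]
grip_width: 0.0517
grasp_force: 39.3
```

Emit:
move_arm(
  deltas="0.045 0 0 0 0; 0.045 0 0 0 0; 0.045 0 0 0 0; 0.045 0 0 0 0",
)

```text
clock: 12.33
position: [0.4988, -0.2525, 0.0142]
eef_rot: [0.436, 3.108, -0.0]
wrist_force: [-0.3, 1.0, 5.9]
grip_width: 0.0515
grasp_force: 41.6
```

Emit:
move_arm(
  deltas="0.045 0 0 -0.01 0; 0.045 0 0 -0.02 0; 0.045 0 0 -0.03 0; 0.045 0 0 -0.03 0; 0.045 0 0 -0.03 0; 0.045 0 0 -0.03 0; 0.045 0 0 -0.02 0; 0.045 0.0041 0.0172 -0.016 0; 0.045 0.0081 0.0345 0 0; 0.045 0.0081 0.0345 0 0; 0.045 0.0081 0.0345 0 0; 0.045 0.0081 0.0345 0 0",
)

```text
clock: 13.33
position: [0.5048, -0.0916, 0.1995]
eef_rot: [0.438, 3.109, 0.0]
wrist_force: [1.6, 0.3, -2.4]
grip_width: 0.051
grasp_force: 42.4
```

Emit:
move_arm(
  deltas="0.045 0.0081 0.0345 0 0; 0.045 0.0081 0.0345 0 0; 0.045 0.0081 0.0345 0 0; 0.045 0.0081 0.0345 0 0; 0.045 0.0081 0.0345 0 0; 0.045 0.0081 0.0345 0 0; 0.045 0.0081 0.0345 0 0; 0.045 0.0081 0.0345 0 0; 0.045 0.0081 0.0345 0 0; 0.045 0.0081 0.0345 0 0; 0.045 0.0041 0.0172 0 0; 0.045 0 0 0 0",
)

```text
clock: 14.33
position: [0.5217, 0.2848, 0.1991]
eef_rot: [0.424, 3.113, 0.006]
wrist_force: [0.2, -0.2, -1.4]
grip_width: 0.0512
grasp_force: 42.4
```

Emit:
move_arm(
  deltas="0.045 0 0 0 -0.102; 0.045 0 0 0 -0.102; 0.045 0 0 0 -0.102; 0.045 0 0 0 -0.102; 0.045 0 0 0 -0.102; 0.045 0 0 0 0; 0.045 0 0 0 0",
)

```text
clock: 14.92
position: [0.5233, 0.2775, 0.1989]
eef_rot: [-0.356, 3.121, -0.001]
wrist_force: [1.3, 0.4, -1.0]
grip_width: 0.0515
grasp_force: 42.4
```

Run:
```python
from h import *
import pickle
s=state();print(s['clock'],s['position'],s['eef_rot'],s['q'].round(2),s['wrist_force'],s['grip_width'],s['grasp_force'])
x=s['eef_rot'];print('tool x deg',2*np.degrees(np.arctan2(x[1],x[0])))
p=par('wrist');im=camera('wrist');pickle.dump((p,im,s),open('w7.pkl','wb'))
hsv=cv2.cvtColor(im,cv2.COLOR_RGB2HSV)
m=((hsv[...,0]>95)&(hsv[...,0]<125)&(hsv[...,1]>110)).astype(np.uint8);m[:100]=0
c=max(cv2.findContours(m,cv2.RETR_EXTERNAL,cv2.CHAIN_APPROX_NONE)[0],key=cv2.contourArea)[:,0,:]
print(c.min(0),c.max(0),cv2.minAreaRect(c.astype(np.float32)))
g=cv2.GaussianBlur(cv2.cvtColor(im,cv2.COLOR_RGB2GRAY),(0,0),1)
u=int(c[:,0].mean());print(u,[g[100:330,x].tolist()[::2] for x in(u-8,)])
```

```text
14.9167 [0.52325487 0.27748708 0.19890265] [-3.56062450e-01  3.12079834e+00 -5.32679497e-04] [-0.47  0.37 -0.11  1.77  0.05  1.01  1.19] [ 1.28916639  0.35307927 -0.95782949] 0.05145694740080348 42.43493263871642
tool x deg 193.01784797970646
[278 176] [369 277] ((323.5, 226.5), (101.0, 91.0), 90.0)
323 [[104, 137, 144, 142, 138, 135, 136, 139, 135, 138, 139, 139, 138, 133, 125, 114, 100, 97, 96, 92, 93, 94, 94, 92, 95, 105, 102, 107, 115, 123, 131, 137, 141, 147, 150, 151, 151, 139, 98, 81, 81, 87, 97, 97, 86, 80, 79, 78, 79, 86, 102, 118, 123, 112, 94, 83, 86, 91, 92, 92, 92, 95, 116, 144, 157, 158, 157, 156, 147, 129, 118, 117, 116, 115, 115, 116, 115, 116, 117, 118, 132, 148, 125, 98, 101, 107, 105, 94, 96, 127, 147, 147, 148, 148, 149, 149, 147, 127, 114, 132, 137, 141, 136, 143, 149, 149, 149, 149, 149, 148, 137, 114, 102, 111, 136]]
```

Run:
```python
from h import *
import pickle
p,im,s=pickle.load(open('w7.pkl','rb'));b=np.radians(13.0);X=np.array([np.cos(b),np.sin(b)]);Y=np.array([-X[1],X[0]]);t=s['position'][:2]
f=lambda u,z:(np.array([(onz(p,u,z)[:2]-t)@X,(onz(p,u,z)[:2]-t)@Y])*1000).round(1)
for z in(.210,.214):
  print(z,'panel top',f((323,176),z),'panel bot',f((323,277),z),'L',f((278,226),z),'R',f((369,226),z),'eye~',f((323,300),z))
g=cv2.GaussianBlur(cv2.cvtColor(im,cv2.COLOR_RGB2GRAY),(0,0),1)
for x in(295,315,345):
  q=np.diff(g[100:400,x].astype(int));print(x,[(100+i,int(q[i])) for i in range(len(q)) if abs(q[i])>=9])
for r in(200,250,290):
  q=np.diff(g[r,230:420].astype(int));print(r,[(230+i,int(q[i])) for i in range(len(q)) if abs(q[i])>=9])
```

```text
0.21 panel top [-43.3   0.8] panel bot [7.3 0.8] L [-19.8 -19.9] R [-19.9  21.9] eye~ [21.4  0.8]
0.214 panel top [-44.2   0.8] panel bot [4.8 0.8] L [-21.5 -19.2] R [-21.5  21.3] eye~ [18.5  0.8]
295 [(146, -9), (173, -9), (174, -20), (175, -21), (176, -13), (198, 9), (199, 11), (200, 9), (206, -9), (207, -11), (223, 14), (224, 16), (225, 12), (262, -9), (263, -18), (264, -17), (265, -10), (276, 13), (277, 18), (278, 14), (302, -9), (329, -14), (330, -28), (331, -30), (332, -18)]
315 [(100, 21), (101, 12), (173, -10), (174, -20), (175, -21), (176, -13), (199, 9), (200, 9), (206, -9), (207, -9), (223, 14), (224, 15), (225, 13), (226, 9), (237, -10), (259, 9), (260, 11), (263, -17), (264, -18), (265, -9), (276, 13), (277, 18), (278, 15), (293, -14), (294, -13), (296, 10), (320, -12), (321, -11), (322, -9), (326, 12), (327, 13), (328, 9), (333, -22), (334, -36), (335, -32), (336, -17)]
345 [(100, 24), (101, 12), (142, 16), (143, 18), (144, 16), (145, 15), (146, 18), (147, 14), (152, -17), (153, -18), (154, -9), (156, 9), (157, 10), (158, 9), (168, -12), (169, -10), (172, -10), (173, -2
[... 543 characters left out ...]
 (370, 15), (376, -9), (377, -12), (378, -15), (379, -17), (380, -13)]
250 [(236, -13), (237, -19), (238, -20), (239, -18), (240, -13), (241, -9), (242, -10), (243, -11), (250, 9), (261, -9), (267, 9), (268, 20), (269, 23), (270, 18), (271, 10), (279, -14), (280, -16), (281, -9), (287, 14), (288, 19), (289, 14), (294, -9), (351, 9), (352, 9), (356, -12), (357, -19), (358, -16), (359, -9), (365, 14), (366, 15), (367, 9), (374, -9), (375, -16), (376, -22), (377, -20), (378, -10), (384, 10), (385, 9), (395, -9), (402, 12), (403, 14), (404, 15), (405, 14), (406, 12)]
290 [(266, 9), (267, 26), (268, 40), (269, 32), (271, -15), (272, -11), (371, -9), (372, -13), (373, -19), (374, -20), (375, -16)]
```

Emit:
move_arm(
  deltas="0.045 -0.005 0.017 0.02 0; 0.045 -0.0055 0.0167 0.02 0; 0.045 0 0 0.03 0; 0.045 0 0 0.03 0; 0.045 0 0 0.025 0; 0.045 0 0 0.015 0; 0.045 0 0 0.007 0; 0.045 0 0 0 0; 0.045 0 0 0 0",
  squeeze=30,
)

```text
clock: 15.72
position: [0.5261, 0.3141, 0.0519]
eef_rot: [-0.361, 3.12, 0.0]
wrist_force: [0.2, 0.6, -0.5]
grip_width: 0.051
grasp_force: 42.4
```

Run:
```python
from h import *
import pickle
s=state();print(s['clock'],s['position'],s['eef_rot'],s['wrist_force'],s['grip_width'])
p=par('wrist');im=camera('wrist');pickle.dump((p,im,s),open('w8.pkl','wb'))
b=np.radians(13.1);X=np.array([np.cos(b),np.sin(b)]);Y=np.array([-X[1],X[0]]);t=s['position'][:2]
f=lambda u,z:(np.array([(onz(p,u,z)[:2]-t)@X,(onz(p,u,z)[:2]-t)@Y])*1000).round(1)
g=cv2.GaussianBlur(cv2.cvtColor(im,cv2.COLOR_RGB2GRAY),(0,0),.8)
for x in(285,300,315,330,345,360):
  q=g[90:180,x];print(x,q.tolist())
for r in(100,120,130,140,150,160,170):print(r,f((323,r),.032),f((323,r),.055))
```

```text
15.7167 [0.52609356 0.31405353 0.05193903] [-3.60865443e-01  3.11990969e+00  3.79997031e-04] [ 0.1722853   0.6381112  -0.50292398] 0.05101424267058777
285 [129, 130, 131, 130, 129, 128, 128, 129, 131, 132, 131, 128, 126, 125, 124, 121, 117, 116, 118, 115, 104, 95, 91, 88, 85, 83, 84, 85, 85, 86, 86, 86, 86, 88, 90, 90, 88, 86, 84, 82, 81, 79, 76, 74, 75, 79, 83, 85, 84, 83, 82, 81, 81, 82, 82, 83, 79, 68, 55, 49, 59, 80, 93, 96, 96, 100, 104, 108, 112, 115, 118, 120, 123, 125, 127, 129, 131, 132, 134, 135, 137, 138, 140, 140, 133, 111, 89, 75, 72, 71]
300 [131, 130, 129, 128, 129, 128, 125, 122, 122, 125, 128, 131, 133, 132, 130, 128, 126, 124, 123, 124, 126, 128, 129, 129, 126, 122, 120, 122, 127, 131, 132, 131, 130, 130, 129, 128, 130, 130, 129, 127, 124, 117, 105, 93, 88, 87, 84, 79, 76, 75, 78, 82, 84, 84, 85, 86, 86, 84, 84, 88, 91, 91, 92, 96, 101, 105, 109, 113, 117, 121, 124, 126, 129, 131, 133, 135, 137, 139, 141, 142, 142, 142, 142, 141, 132, 110, 88, 76, 72, 73]
315 [128, 131, 132, 131, 132, 134, 135, 133, 129, 126, 126, 126, 128, 128, 127, 124, 124, 125, 125, 126, 128, 13
[... 1205 characters left out ...]
 163, 133, 115, 109, 108]
360 [129, 129, 129, 129, 131, 131, 130, 130, 130, 131, 131, 133, 133, 131, 127, 125, 125, 125, 126, 127, 126, 124, 124, 124, 125, 126, 130, 133, 135, 135, 133, 131, 130, 127, 125, 126, 129, 132, 134, 134, 133, 130, 122, 113, 108, 111, 119, 125, 122, 109, 99, 94, 91, 94, 111, 140, 160, 178, 199, 214, 219, 219, 216, 206, 193, 181, 169, 159, 158, 163, 170, 178, 186, 193, 198, 201, 204, 208, 211, 213, 215, 217, 218, 217, 206, 174, 139, 117, 110, 109]
100 [-76.5   0.7] [-76.1   0.7]
120 [-66.1   0.7] [-67.1   0.7]
130 [-60.8   0.7] [-62.6   0.7]
140 [-55.5   0.7] [-58.1   0.7]
150 [-50.2   0.7] [-53.5   0.7]
160 [-44.8   0.7] [-48.9   0.7]
170 [-39.4   0.7] [-44.2   0.7]
```

Run:
```python
from h import *
import pickle
p,im,s=pickle.load(open('w8.pkl','rb'))
b=np.radians(13.1);X=np.array([np.cos(b),np.sin(b)]);Y=np.array([-X[1],X[0]]);t=s['position'][:2]
f=lambda u,z:(np.array([(onz(p,u,z)[:2]-t)@X,(onz(p,u,z)[:2]-t)@Y])*1000).round(1)
g=cv2.GaussianBlur(cv2.cvtColor(im,cv2.COLOR_RGB2GRAY),(0,0),.8)
for r in(137,140,160,175):print(r,'L',g[r,240:300].tolist(),'R',g[r,350:410].tolist())
for c in(250,260,270,375,385,395):print(c,f((c,140),.032),f((c,165),.06))
```

```text
137 L [82, 85, 88, 89, 87, 83, 82, 82, 83, 84, 83, 83, 84, 86, 86, 85, 87, 89, 89, 87, 86, 84, 80, 75, 69, 63, 55, 50, 48, 49, 51, 59, 69, 76, 80, 81, 81, 79, 79, 82, 84, 85, 85, 85, 85, 85, 85, 83, 82, 82, 82, 82, 84, 84, 83, 81, 80, 79, 79, 78] R [105, 109, 113, 112, 112, 116, 120, 123, 127, 127, 125, 124, 123, 125, 129, 132, 135, 133, 123, 102, 78, 65, 61, 65, 76, 88, 96, 106, 120, 126, 128, 129, 130, 130, 132, 133, 133, 135, 137, 136, 134, 131, 129, 129, 130, 131, 130, 130, 133, 137, 137, 135, 136, 136, 135, 135, 135, 135, 135, 135]
140 L [83, 84, 87, 88, 87, 84, 81, 80, 81, 81, 82, 81, 81, 82, 83, 83, 84, 86, 88, 87, 85, 83, 80, 76, 71, 64, 57, 50, 48, 48, 50, 58, 69, 78, 82, 82, 81, 79, 77, 79, 81, 82, 82, 81, 81, 82, 84, 84, 84, 85, 85, 85, 87, 87, 85, 82, 81, 79, 78, 78] R [93, 93, 93, 93, 93, 93, 95, 96, 96, 97, 99, 101, 103, 104, 105, 107, 109, 109, 105, 96, 85, 79, 76, 78, 85, 95, 103, 110, 117, 121, 123, 126, 128, 129, 129, 129, 129, 131, 134, 134, 133, 130, 130, 132, 135, 135, 133, 133, 137, 140, 139, 136, 133, 130, 129, 129, 128, 126, 125, 125]
160 L [87, 89, 89, 86, 84
[... 625 characters left out ...]
 81, 81, 82, 83, 82, 79, 77, 77, 83, 94, 103, 110, 115, 120, 124, 127, 129, 132, 133, 129, 121, 114, 111, 110, 110, 110, 111, 111, 111, 111, 111, 111, 111, 110, 111, 111, 111, 111, 111, 110, 111, 111, 111] R [170, 171, 172, 172, 173, 173, 173, 174, 174, 174, 174, 174, 172, 167, 158, 154, 152, 151, 151, 156, 167, 177, 186, 190, 188, 178, 166, 158, 150, 142, 135, 132, 132, 133, 135, 135, 133, 132, 132, 132, 134, 136, 137, 134, 131, 131, 133, 135, 136, 136, 137, 140, 141, 140, 138, 136, 136, 136, 135, 134]
250 [-56.  -38.2] [-47.7 -32. ]
260 [-55.9 -32.7] [-47.7 -27.4]
270 [-55.8 -27.3] [-47.6 -22.8]
375 [-55.9  28.2] [-47.7  23.8]
385 [-56.   33.6] [-47.8  28.4]
395 [-56.1  39.1] [-47.9  33. ]
```

Emit:
move_arm(
  deltas="0.045 0.0012 -0.0005 0 0; 0.045 0 0 0.003 0; 0.045 0 0 0.003 0; 0.045 0 0 0.002 0; 0.045 0 0 0.002 0; 0.045 0 0 0 0",
)

```text
clock: 16.27
position: [0.5243, 0.3129, 0.0408]
eef_rot: [0.362, -3.12, 0.001]
wrist_force: [-0.1, 0.8, -1.6]
grip_width: 0.0512
grasp_force: 42.4
```

Emit:
move_arm(
  deltas="0.045 0 0 0.002 0; 0.045 0 0 0.002 0; 0.045 0 0 0.001 0; 0.045 0 0 0 0",
)

```text
clock: 16.6
position: [0.5247, 0.3127, 0.0362]
eef_rot: [0.362, -3.121, 0.001]
wrist_force: [-0.1, -1.2, -0.3]
grip_width: 0.0513
grasp_force: 42.6
```

Emit:
move_arm(
  deltas="0.045 0 0 0.001 0; 0.045 0 0 0 0; 0.055 0 0 0 0; 0.06 0 0 0 0; 0.065 0 0 0 0; 0.07 0 0 0 0; 0.07 0 0 -0.005 0; 0.07 0 0 -0.02 0; 0.07 0 0 -0.02 0; 0.07 0 0 -0.02 0; 0.0 0 0 -0.02 0; 0 0 0 0 0",
)

```text
clock: 17.6
position: [0.5269, 0.315, 0.125]
eef_rot: [-0.362, 3.113, 0.006]
wrist_force: [0.4, 0.4, -0.5]
grip_width: 0.0468
grasp_force: 0.0
```

Run:
```python
from h import *
import pickle
s=state();print(s['clock'],s['position'],s['eef_rot'],s['wrist_force'],s['grip_width'])
p=par('wrist');im=camera('wrist');pickle.dump((p,im,s),open('w9.pkl','wb'))
b=np.radians(13.1);X=np.array([np.cos(b),np.sin(b)]);Y=np.array([-X[1],X[0]]);t=s['position'][:2]
f=lambda u,z:(np.array([(onz(p,u,z)[:2]-t)@X,(onz(p,u,z)[:2]-t)@Y])*1000).round(1)
hsv=cv2.cvtColor(im,cv2.COLOR_RGB2HSV)
m=((hsv[...,0]>95)&(hsv[...,0]<125)&(hsv[...,1]>110)).astype(np.uint8);m[:,:220]=0;m[:,420:]=0;m[:40]=0
c=max(cv2.findContours(m,cv2.RETR_EXTERNAL,cv2.CHAIN_APPROX_NONE)[0],key=cv2.contourArea)[:,0,:]
w=np.array([onz(p,u,.05)[:2] for u in c],np.float32)*1000
r=cv2.minAreaRect(w);print(c.min(0),c.max(0),r);v=np.array(r[0])/1000-t;print(v@X,v@Y)
```

```text
17.6 [0.52685519 0.31498112 0.1250325 ] [-0.36164672  3.11323195  0.00640001] [ 0.40281581  0.41873971 -0.54741316] 0.04682425114855135
[292 143] [347 209] ((505.40167236328125, 308.3897705078125), (49.07746887207031, 39.296775817871094), 13.221458435058594)
-0.022389146837572375 -0.0015573468783484747
```

Emit:
move_arm(
  deltas="0 -0.001 0 0.02 0; 0 0 0 0.02 0; 0 0 0 0.015 0; 0 0 0 0.008 0; 0 0 0 0 0; 0 0 0 0 0",
)

```text
clock: 18.15
position: [0.5252, 0.3133, 0.0568]
eef_rot: [0.363, -3.119, 0.001]
wrist_force: [0.3, -0.4, 0.6]
grip_width: -0.0001
grasp_force: 0.0
```

Emit:
move_arm(
  deltas="0 0 0 0.002 0; 0 0 0 0.002 0; 0 0 0 0.002 0; 0 0 0 0.001 0; 0 0 0 0 0",
)

```text
clock: 18.57
position: [0.5256, 0.3135, 0.0505]
eef_rot: [-0.362, 3.12, 0.0]
wrist_force: [-0.3, 0.4, 0.2]
grip_width: -0.0002
grasp_force: 0.0
```

Emit:
move_arm(
  deltas="0 0 0 0.001 0; 0 0 0 0.001 0; 0 0 0 0 0",
)

```text
clock: 18.82
position: [0.5255, 0.3136, 0.0483]
eef_rot: [-0.362, 3.12, 0.001]
wrist_force: [0.0, 0.4, 1.1]
grip_width: -0.0
grasp_force: 0.3
```

Emit:
move_arm(
  deltas="0 0 0 0.001 0; 0 0 0 0.001 0; 0 0 0 0 0",
)

```text
clock: 19.07
position: [0.5254, 0.3136, 0.0461]
eef_rot: [0.363, -3.121, -0.001]
wrist_force: [0.0, 0.2, 1.4]
grip_width: 0.0001
grasp_force: 0.4
```

Emit:
move_arm(
  deltas="0 0 0 0.001 0; 0 0 0 0.001 0; 0 0 0 0.001 0; 0 0 0 0.001 0; 0 0 0 0 0",
)

```text
clock: 19.48
position: [0.5257, 0.3126, 0.0421]
eef_rot: [0.362, -3.121, 0.001]
wrist_force: [0.3, -1.3, 0.3]
grip_width: 0.0001
grasp_force: 0.4
```

Emit:
move_arm(
  deltas="0 0 0 0.001 0; 0 0 0 0.001 0; 0 0 0 0.001 0; 0 0 0 0 0",
)

```text
clock: 19.82
position: [0.5255, 0.3131, 0.039]
eef_rot: [0.362, -3.12, 0.0]
wrist_force: [0.7, 0.4, 0.6]
grip_width: -0.0001
grasp_force: 0.1
```

Emit:
move_arm(
  deltas="0 0 0 0.001 0; 0 0 0 0.001 0; 0 0 0 0 0",
)

```text
clock: 20.07
position: [0.5255, 0.3132, 0.0389]
eef_rot: [0.362, -3.12, 0.001]
wrist_force: [-2.8, -2.3, 13.4]
grip_width: -0.0001
grasp_force: 6.3
```

Emit:
move_arm(
  deltas="0 0 0 0.001 0; 0 0 0 0.0005 0; 0 0 0 0 0",
)

```text
clock: 20.32
position: [0.5255, 0.3132, 0.0388]
eef_rot: [0.362, -3.121, 0.001]
wrist_force: [-6.6, -6.0, 21.7]
grip_width: 0.0001
grasp_force: 10.9
```

Solid at 0.0388, against an expected 0.039, so it is seated. I'll retreat and check.

Emit:
move_arm(
  deltas="0 0 0 -0.01 0; 0 0 0 -0.03 0; 0 0 0 -0.03 0; 0 0 0 -0.03 0; 0 0 0 -0.03 0; 0 0 0 -0.03 0; 0 0 0 -0.03 0; 0 0 0 0 0; 0 0 0 0 0; 0 0 0 0 0",
)

```text
clock: 21.15
position: [0.5248, 0.3134, 0.225]
eef_rot: [0.363, -3.119, 0.0]
wrist_force: [-0.3, -0.8, -1.0]
grip_width: 0.0
grasp_force: 0.0
```

Run:
```python
from h import *
import pickle
s=state();print(s['clock'],s['position'],s['wrist_force'])
p=par('wrist');im=camera('wrist');sd=camera('side');sp=par('side');sc=camera('scene');scp=par('scene');pickle.dump((p,im,sd,sc,s),open('w10.pkl','wb'))
def blob(I,lo,box):
    H=cv2.cvtColor(I,cv2.COLOR_RGB2HSV);m=((H[...,0]>90)&(H[...,0]<125)&(H[...,1]>lo)).astype(np.uint8)
    k=np.zeros_like(m);x0,y0,x1,y1=box;k[y0:y1,x0:x1]=m[y0:y1,x0:x1]
    q=cv2.findContours(k,cv2.RETR_EXTERNAL,cv2.CHAIN_APPROX_NONE)[0]
    return max(q,key=cv2.contourArea)[:,0,:] if q else None
c=blob(im,110,(220,40,420,260))
for z in(.039,.05):
    r=cv2.minAreaRect(np.array([onz(p,u,z)[:2] for u in c],np.float32)*1000);print(z,r)
K=np.array(p['mtx']);T=np.array(p['T'])
def proj(w):
    c=T[:3,:3].T@(np.array(w)-T[:3,3]);v=np.array([c[0],-c[1]]);q=np.linalg.norm(v);return K[:2,2]+310*np.arctan2(q,-c[2])*v/q
u=proj((.5475,.417,.032)).astype(int);print('disc exp px',u)
g=cv2.cvtColor(im,cv2.COLOR_RGB2GRAY);x,y=u
h=cv2.HoughCircles(cv2.resize(g[y-40:y+40,x-40:x+40],None,fx=4,fy=4,interpolation=cv2.INTER_CUBIC),cv2.HOUGH_GRADIENT,1,500,param1=100,param2=20,minRadius=64,maxRadius=130)
if h is not None:
    D=h[0,0]/4+[x-40,y-40,0];a=onz(p,D,.032);print(D,a,np.linalg.norm(onz(p,D+[D[2],0,0],.032)-a))
# changes elsewhere in side view vs start
d0=pickle.load(open('d0.pkl','rb'))['side'][1]
df=(np.abs(sd.astype(int)-d0).max(2)>60).astype(np.uint8);n,l,st,ce=cv2.connectedComponentsWithStats(df)
print([(st[i].tolist()) for i in range(1,n) if st[i,4]>25])
```

```text
21.15 [0.52480729 0.31335119 0.22500838] [-0.27121548 -0.78025649 -0.96052536]
0.039 ((506.0451965332031, 307.5654602050781), (46.93577575683594, 38.720664978027344), 13.268119812011719)
0.05 ((504.2831726074219, 307.2241516113281), (45.36311340332031, 37.42311096191406), 13.268506050109863)
disc exp px [403 211]
[402.625      210.375       19.14999962] [0.54598906 0.41500311 0.032     ] 0.023905098672274798
[[438, 20, 23, 23, 75], [438, 28, 64, 48, 588], [470, 35, 27, 33, 630], [444, 41, 11, 10, 27], [407, 60, 19, 21, 104], [492, 64, 8, 6, 35], [349, 72, 50, 48, 812], [406, 73, 7, 10, 27], [406, 75, 41, 24, 375], [449, 75, 22, 19, 312], [521, 74, 17, 36, 173], [475, 85, 33, 13, 95], [454, 95, 35, 43, 575], [498, 95, 24, 42, 386], [394, 96, 9, 16, 81], [453, 98, 12, 8, 71], [328, 106, 19, 27, 193], [479, 121, 21, 28, 63], [455, 123, 19, 37, 350], [274, 133, 75, 69, 2270], [346, 134, 117, 200, 5338], [495, 135, 18, 9, 59], [495, 152, 11, 18, 137], [480, 168, 23, 28, 129], [453, 179, 14, 37, 110], [332, 181, 17, 9, 33], [378, 183, 48, 59, 675], [502, 193, 9, 7, 26], [284, 199, 27, 47, 640], [491, 205, 21, 34, 151], [408, 226, 13, 23, 148], [392, 228, 9, 6, 30], [295, 252, 56, 27, 600], [299, 278, 18, 11, 97], [274, 300, 16, 15, 119], [301, 305, 17, 15, 113], [339, 322, 48, 59, 998]]
```

```bash
python3 -c "
from bench import job_done
print(job_done())"
```

```text
the job is handed in; nothing more can be done
None
```

I slid the disc into the round cutout first, then laid the refractometer face up in the oblong one. Each was pressed until it stopped at its expected seated height, and I handed the job in at about 21 s with the arm clear; no verdict came back.

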